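# Hold the automatic centre punch on the mark through the drilling guide

### The arm

A 7-joint arm with a two-finger parallel gripper is mounted at the origin on a cart in front of the work surface, level with it; the furniture and walls round the work are solid. World frame = base frame: x ahead of the robot, y to its left, z up, the work surface at z = 0. Lengths are in mm, angles in rad, forces in N, time in s.
With the tool pointing down it reaches from about 350 to 900 mm from the base axis. Payload 7.2 kg.
Tool frame: the origin (TCP) lies on the centre line of the jaws, within the pads' length; the fingertips stand 8 mm ahead of it and the grasp point (between the pads) lies 11 mm behind it (robot.nose_length is the z of the fingertips in the tool frame, in mm); z points along the fingers, y is the line along which they close (so a half turn about z gives the same grasp; the last joint's range is limited). The gripper opens to 85 mm and grips with 20 to 120 N. Pads are 22 mm wide; open, the fingers measure 114 mm over their backs; the gripper's body (76 mm by 85 mm) begins 54 mm behind the grasp point. The pads swing forward as they close: fully open they stand 13 mm farther back than shut.
Start: joints at [1.227, 0.411, -0.013, 1.596, 0.006, 1.134, -0.082], TCP at [170.186, -601.386, 239.297] pointing down, gripper open.
Joint ranges: [-2.95, 2.95], [-0.29, 1.99], [-1.47, 1.44], [0.14, 2.54], [-1.03, 4.17], [0.13, 1.85], [-2.86, 2.86]. Speed limits (rad/s): [2.39, 2.39, 3.01, 3.01, 3.14, 3.14, 3.14].

### API

Orientations are given as a rotation vector (axis times angle).
In Python, from cell import status, capture, camera_info, order, robot gives the robot as it stands. The module is installed in compiled form; this text tells all that it offers.
- The arm moves only by the tool move_arm, never from a script. Its arguments are lists of equal length, an entry for each row: "travel": the shift along the tool's x, y, z in m, a list of three; "turn": the turn, a rotation vector about the tool's x, y, z in rad, a list of three; "claw": the closure, from 0 (fully open) to 1 (shut). A call has 1 to 5 rows; each row is the pose to reach, as a shift and turn from the pose commanded when the call began, along the tool's axes at that moment; what a row does not reach only later rows make up. A row lasts 1/8 s, in which the tool goes at most 62.5 mm and 10.7 degrees, less where a joint would pass 70% of its speed; a pose out of reach is approached as far as the arm can. A call with a gripper value outside its range is refused whole. The fingers move at their own pace and stop on an object; "grip_force" is the grip in N (left out, the last holds). Time passes only in rows, so rows that repeat a pose let the fingers close. It gives the time, the measured TCP pose, the force, the opening and the grip force at its end, in the units of the state.
- status.get_obs(): the state, without advancing time (a new reading comes with each control period).
- capture(name): name is "side" or "top"; returns the picture (384x512x3 uint8, red, green, blue); there is no depth.
- camera_info(name): a dict with "camera_matrix" (3x3 intrinsics, pixels), "R" (3x3) and "t" (3): a world point X has camera coordinates R X + t. Camera axes: x right, y down, z forward; pixel columns grow to the right and rows downward; lengths in mm; the calibration is good to about 2 mm. A picture is of the moment at which its call begins. camera_info takes no time and is no camera call.
- order.sign_off(): hands the job in; it is judged then, once.
The state is a dict: "time": time; "joint_positions": joint angles; "qd": joint speeds; "effort": joint torques, N m; "tool_pos": TCP position; "ee_rot": TCP orientation; "contact_force": force on the tool from outside, world axes, zero at the start; "torque": the same for the moment, N m; "opening": finger opening in mm; "grip_force": force on a finger pad.
Only numpy, scipy, OpenCV 4.12 (cv2) and the standard library are available. Lean on these libraries where they do the work, as an engineer would, in place of code of your own. Each camera call takes 0.05 s, during which the arm holds its last target. There are 200 camera calls.

### The job

Slide the drilling guide's carriage along its rail by the orange tab until its steel bush stands over the red-ringed pencil cross on the board, and let go of the tab. Then lift the red-capped automatic centre punch out of the wooden block, lower it upright through the bush onto the cross and press gently until its spring is about half taken up; never push the point all the way in, or it trips. Leave the other tools where they are, and finish while still holding the punch pressed there like that, so that I can check the spot before it is fired.

Things in the scene. Friction and masses are not known exactly. Their poses are not given: they have to be found in the camera images.
- board: pale wooden board fixed flat on the bench, 110 mm (x) by 300 mm (y), 20 mm thick; origin at the centre of its underside, z up; a pencil gauge line runs along y at x = -15 mm on its top. It does not move
- guide: drilling guide fixed on the board: an aluminium rail (20 mm wide, top 18 mm above the board) along y at x = +35 mm over the board's rear edge, with a grey foot at each end (up to 27 mm above the board); its frame is that of the board
- carriage (a joint): position of the dark carriage along the rail, m: 0 at the rail's -y end, grows along the guide's +y, stops at 0 and 0.19. It stays where it is left; sliding friction about 2.5 N
- tab (a point): centre of the carriage's upright orange thumb tab, 14 mm thick along the rail (y), 26 mm across (x), 36 mm high: it stands from 31 to 66 mm above the board, on a dark saddle 50 mm long (y) and 34 mm wide whose top is 31 mm above the board; its axes are the guide's. The tab's centre is 50 mm behind (+x) the bush's axis
- bush_top (a point): centre of the mouth of the steel bush in the carriage's arm; the vertical bore is 12 mm in diameter, 27 mm long, from 3 to 30 mm above the board, flared to 15 mm over its top 2.5 mm; bush flange 28 mm in diameter. It moves with the carriage, always over the gauge line; its axes are the guide's
- cross (a point): the marked spot on the board's top: where the pencil line squared across the board crosses the gauge line, with a red pencil ring 18 mm in diameter round it; y along the rail. It does not move. The line across the board is 62 mm long and still shows in front of the carriage's arm when the bush covers the cross
- block: dark wooden block fixed on the bench, 56 mm (x) by 130 mm (y), 54 mm high, origin at the centre of its underside; two 12 mm holes right through it at y = -35 and +35 mm hold one punch each, either way round
- punch: automatic centre punch, loose, 140 mm, about 0.13 kg; origin at its point (spring out), z towards the cap. Up from the point: sprung point 5 mm thick, cone tip, showing 11 mm; steel sleeve 10 mm in diameter, 11 to 48 mm; collar 18 mm, 48 to 52 mm; dark ribbed grip 15 mm, 52 to 114 mm; red cap 16 mm, 118 to 140 mm. It starts upright in the block, collar on the block's top
- punch_grip (a point): point on the punch's axis in the ribbed grip, 92 mm above the point: where to take hold of it
- punch_point (a point): the very tip of the punch's sprung point; it moves up into the sleeve as the spring is taken up
- nose (a joint): how far the punch's point is pushed in, m: 0 out, 0.010 fully in. The spring takes 3 N to start and 1 N more for every mm: half taken up is 0.005 and 8 N; the punch trips beyond 0.009
- pin_punch_mid (a point): the other tool in the block, to be left alone: plain all-steel pin punch 114 mm long, grip 13 mm in diameter, no red cap; this point lies on its axis, 32 mm above the top of the block, and its head is 66 mm above the block
- hammer: claw hammer lying on the bench, about 300 mm long, 25 mm high; to be left alone
- square: combination square lying on the bench, 250 mm long, 17 mm high; to be left alone
- pencil: red pencil lying in front of the board, 174 mm long, 8 mm high; to be left alone
- tape_roll: roll of black tape lying flat in front of the board, 64 mm across, 19 mm high; to be left alone

How it is judged:
By the outcome, as a careful person would: the job done as asked, in the order asked, and still so for the second after the job is handed in, while the arm keeps its last pose, push and grip.
It also fails if it takes over 61 s, if anything falls off the work surface, if the arm or the gripper's body presses on something with over 40 N, if the wrist force passes 120 N, or if a joint passes its speed limit or range.

## Working session

There is one attempt and no reset: what is moved stays moved. The work goes in short steps, Python scripts to look and compute and a tool call to move; the robot and the scene stay as the last step left them, time stands still between calls to the robot, and variables do not carry over. Pictures are saved under pics/ and viewed, at most 10 in all, crops included, and the job is handed in when it is done.

Besides the shell and the picture viewer there is one more tool, called as a command line: name --argument value ..., lists and objects as JSON in quotes. move_arm: Moves the arm, as the interface text tells. Its arguments: {"type":"object","properties":{"travel":{"type":"array"},"turn":{"type":"array"},"claw":{"type":"array"},"grip_force":{"type":"number"}},"required":["travel","turn","claw"]}

```bash
mkdir -p pics; cat > h.py <<'E'
import numpy as np, cv2
from cell import status, capture, camera_info, order, robot
def save(n,f):
    im=capture(n); cv2.imwrite('pics/'+f,im[:,:,::-1]); return im
def ray(n,u,v):
    c=camera_info(n);K=np.array(c["camera_matrix"]);R=np.array(c["R"]);t=np.array(c["t"])
    return -R.T@t, R.T@np.linalg.solve(K,[u,v,1.])
def onz(n,u,v,z):
    o,d=ray(n,u,v); return o+d*(z-o[2])/d[2]
def proj(n,X):
    c=camera_info(n);p=np.array(c["camera_matrix"])@(np.array(c["R"])@np.array(X,float)+np.array(c["t"])); return p[:2]/p[2]
E
python3 - <<'E'
from h import *
for n in("side","top"):
    save(n,n+'0.png'); print(n,ray(n,256,192),camera_info(n)["camera_matrix"])
s=status.get_obs();print(s);print(robot.nose_length)
E
```

```text
side (array([ 166.90745808, -444.09266032,  616.65113811]), array([ 0.34665824,  0.75433345, -0.55756711])) [[393.08631108   0.         256.59869442]
 [  0.         393.08631108 188.71924995]
 [  0.           0.           1.        ]]
top (array([409.85993304, 283.76726997, 974.92091317]), array([ 0.09514419,  0.03061163, -0.99520377])) [[377.81479355   0.         258.56820025]
 [  0.         377.81479355 184.69519368]
 [  0.           0.           1.        ]]
{'time': 0.1, 'joint_positions': array([ 1.22680314,  0.4118369 , -0.0126944 ,  1.59694008,  0.0056052 ,
        1.13432592, -0.08219412]), 'qd': array([-0.00028006, -0.00146776,  0.00017326, -0.00330675, -0.00024562,
       -0.00033384, -0.00169785]), 'effort': array([ 2.28364494e-03, -6.01832199e+01,  6.83931336e-01, -3.00087333e+01,
        1.40070508e-02,  6.46419576e-03,  2.42128988e-05]), 'tool_pos': array([ 170.02871201, -600.97758136,  238.53497622]), 'ee_rot': array([-3.11034049e+00, -4.31670241e-01,  4.97582061e-04]), 'contact_force': array([ 0.34240758, -0.48124144, -0.13057082]), 'torque': array([ 0.01681057, -0.05251802,  0.01991108]), 'grip_force': 0.0, 'opening': 85.44194115242836}
8.0
```

View pics/side0.png

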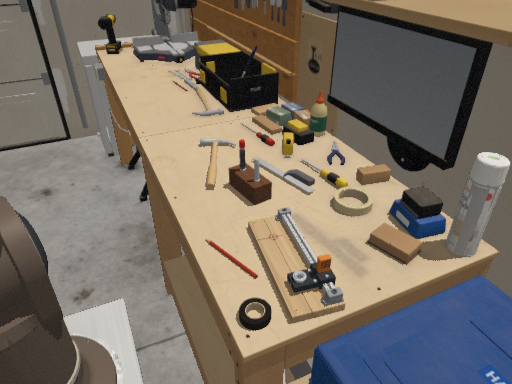

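View pics/top0.png

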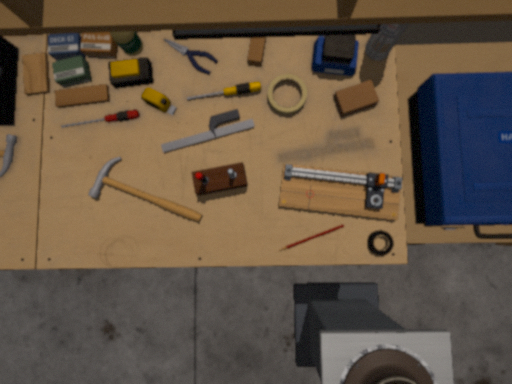

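Side view: board around (295,265), orange tab (323,262), bush (297,281), red cap (242,145). Top view: board (340,193), tab (380,177), bush (375,200), cap (200,176). Next I'll measure these spots on enlarged crops.

```bash
python3 - <<'E'
from h import *
a=cv2.imread('pics/side0.png');b=cv2.imread('pics/top0.png')
A=cv2.resize(a[195:325,225:360],None,fx=4.4,fy=4.4,interpolation=cv2.INTER_CUBIC)
B=cv2.resize(b[155:230,265:415],None,fx=5.3,fy=5.3,interpolation=cv2.INTER_CUBIC)
cv2.imwrite('pics/sc.png',A);cv2.imwrite('pics/tc.png',B)
def cent(im,lo,hi,box):
    x0,y0,x1,y1=box
    h=cv2.cvtColor(im[y0:y1,x0:x1],cv2.COLOR_BGR2HSV);m=cv2.inRange(h,lo,hi)
    n,l,s,c=cv2.connectedComponentsWithStats(m);k=1+s[1:,4].argmax();return c[k]+[x0,y0],s[k]+[x0,y0,0,0,0]
for n,im,bx,bo in(("side",a,(225,130,260,165),(305,245,345,280)),("top",b,(190,165,212,190),(365,165,395,195))):
    print(n,'cap',cent(im,(0,150,90),(8,255,255),bx),'tab',cent(im,(8,170,110),(20,255,255),bo))
E
```

```text
side cap (array([241.89189189, 143.45945946]), array([240, 140,   5,   8,  37])) tab (array([322.80740741, 262.88888889]), array([317, 255,  14,  18, 135]))
top cap (array([198.        , 174.75609756]), array([195, 172,   7,   7,  41])) tab (array([381.43636364, 177.85454545]), array([379, 173,   6,  11,  55]))
```

View pics/sc.png

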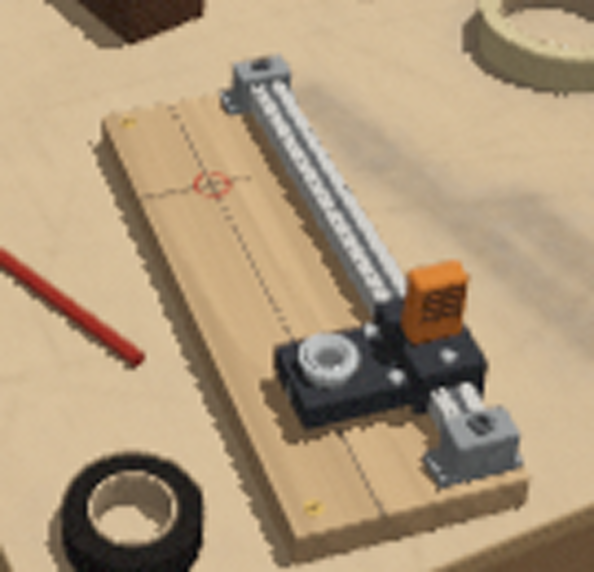

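View pics/tc.png

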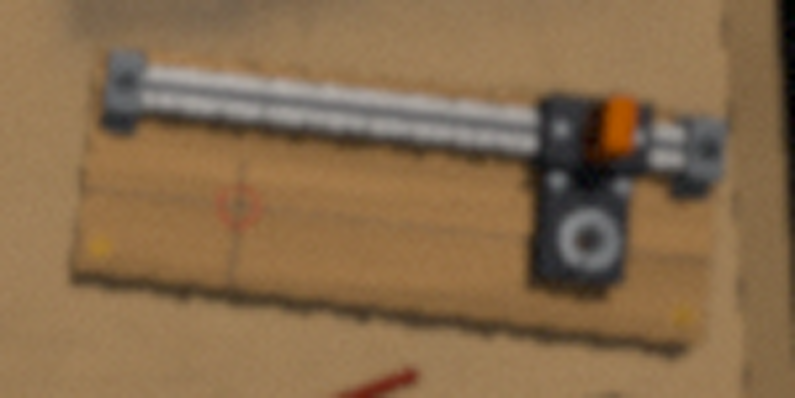

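Crops (×4.4 side, ×5.3 top). In the side crop the red-ringed cross is at (212,184), the bush mouth at (328,355) and the gauge line runs (172,105)–(382,515). In the top crop the cross is at (239,207) and the bush at (588,240).

```bash
cat >> h.py <<'E'
def tri(us,ut):
    o1,d1=ray("side",*us);o2,d2=ray("top",*ut)
    d1/=np.linalg.norm(d1);d2/=np.linalg.norm(d2)
    s=np.linalg.lstsq(np.c_[d1,-d2],o2-o1,rcond=None)[0];p,q=o1+s[0]*d1,o2+s[1]*d2
    return (p+q)/2,np.linalg.norm(p-q)
E
python3 - <<'E'
from h import *
np.set_printoptions(precision=1,suppress=True)
S=lambda x,y:((x+.5)/4.4-.5+225,(y+.5)/4.4-.5+195)
T=lambda x,y:((x+.5)/5.3-.5+265,(y+.5)/5.3-.5+155)
for n,s,t,z in(("cross",(212,184),(239,207),20),("bush",(328,355),(588,240),50),("g+",(172,105),(85,188),20),("g-",(382,515),(710,258),20)):
    print(n,onz("side",*S(*s),z),onz("top",*T(*t),z),tri(S(*s),T(*t)))
g=onz("side",*S(172,105),20)-onz("side",*S(382,515),20);print(np.arctan2(-g[0],g[1]))
g=onz("top",*T(85,188),20)-onz("top",*T(710,258),20);print(np.arctan2(-g[0],g[1]))
print('tab',tri((322.8,262.9),(381.4,177.9)))
print('tabtop',onz("top",*T(620,112),86),onz("side",*S(438,268),86))
print('cap',tri((241.9,143.5),(198,174.8)),onz("top",198,174.8,54+92))
for n,f in(("side",(241.9,140)),("top",(198,174))):print(onz(n,*f,146))
E
```

```text
cross [495.7 178.2  20. ] [494.4 177.4  20. ] (array([494.7, 177.3,  20.9]), np.float64(0.8681585965194331))
bush [473.3  20.6  50. ] [473.6  21.4  50. ] (array([473.7,  21.2,  49.3]), np.float64(0.07965113775483088))
g+ [506.  248.5  20. ] [504.9 250.6  20. ] (array([505.9, 250.2,  18.7]), np.float64(1.7689257627173687))
g- [463.9 -44.9  20. ] [466.1 -43.9  20. ] (array([465.5, -44.1,  18.5]), np.float64(1.5507400224982888))
-0.14239617610019847
-0.1310582449167598
tab (array([522.6,  11.9,  71.4]), np.float64(4.27828615228659))
tabtop [527.8  14.6  86. ] [524.4  16.3  86. ]
cap (array([531.7, 440.2, 132.9]), np.float64(0.26402927508064)) [529.9 437.8 146. ]
[529.8 435.4 146. ]
[531.7 437.8 146. ]
```

```bash
cat >> h.py <<'E'
from scipy.spatial.transform import Rotation as Ro
np.set_printoptions(precision=4,suppress=True)
YB=-0.137   # board yaw
def plan(pts,yaw,cmd=None):
    """tool-frame shift (m) / turn to reach world TCP pts with tool down, tool y along -y of a frame with this yaw"""
    s=status.get_obs();R=Ro.from_rotvec(s['ee_rot']);p=s['tool_pos']
    Rt=Ro.from_euler('z',yaw)*Ro.from_euler('x',np.pi)
    print('t',s['time'],'tcp',p,'F',s['contact_force'],'open',s['opening'],'gf',s['grip_force'])
    print('turn',(R.inv()*Rt).as_rotvec())
    for q in pts: print(q,R.inv().apply(np.array(q,float)-p)/1000)
E
python3 - <<'E'
from h import *
plan([(275,-300,400),(380,0,400)],YB)
for z in(0,100,200,300):print(z,onz("top",416,228,z),onz("top",428,76,z))
E
```

```text
t 0.1 tcp [ 170.0287 -600.9776  238.535 ] F [ 0.3424 -0.4812 -0.1306] open 85.44194115242836 gf 0.0
turn [-0.0014  0.0004  0.4128]
(275, -300, 400) [ 0.1829 -0.2613 -0.1611]
(380, 0, 400) [ 0.3657 -0.5213 -0.1607]
0 [403.7407 -90.9906   0.    ] [ 803.8265 -147.8657    0.    ]
100 [404.3684 -52.5508 100.    ] [ 763.4164 -103.592   100.    ]
200 [404.996 -14.111 200.   ] [723.0063 -59.3184 200.    ]
300 [405.6237  24.3289 300.    ] [682.5962 -15.0447 300.    ]
```

move_arm --travel '[[0.03,-0.04,-0.04],[0.06,-0.08,-0.08],[0.09,-0.125,-0.11],[0.13,-0.175,-0.13],[0.17,-0.225,-0.15]]' --turn '[[0,0,0.1],[0,0,0.2],[0,0,0.3],[0,0,0.41],[0,0,0.41]]' --claw '[0,0,0,0,0]'

```text
time: 0.72
tool_pos: [268.6, -346.7, 386.5]
ee_rot: [3.134, -0.213, 0.0]
contact_force: [1.4, -1.3, -0.7]
opening: 85.2
grip_force: 0.0
```

```bash
python3 - <<'E'
from h import *
plan([(380,0,390),(523,14,200)],YB)
E
```

```text
t 0.725 tcp [ 268.6145 -346.7335  386.4667] F [ 1.4402 -1.2996 -0.7181] open 85.20261406951631 gf 0.0
turn [ 0.0003 -0.0002  0.0011]
(380, 0, 390) [ 0.0634 -0.3586 -0.0036]
(523, 14, 200) [ 0.2031 -0.3919  0.1864]
```

move_arm --travel '[[0.01,-0.06,0],[0.02,-0.12,0],[0.035,-0.18,0],[0.05,-0.24,0],[0.065,-0.3,0]]' --turn '[[0,0,0],[0,0,0],[0,0,0],[0,0,0],[0,0,0]]' --claw '[0,0,0,0,0]'

```text
time: 1.35
tool_pos: [372.9, -58.1, 385.9]
ee_rot: [3.134, -0.211, 0.001]
contact_force: [2.0, -1.5, -0.9]
opening: 85.7
grip_force: 0.0
```

```bash
python3 - <<'E'
from h import *
plan([(523,14,200),(523,14,130)],YB)
E
```

```text
t 1.35 tcp [372.899  -58.129  385.8653] F [ 2.0296 -1.4902 -0.889 ] open 85.70575711749599 gf 0.0
turn [ 0.0005 -0.0004  0.0025]
(523, 14, 200) [ 0.139  -0.0917  0.1859]
(523, 14, 130) [ 0.139  -0.0917  0.2559]
```

move_arm --travel '[[0.035,-0.02,0.04],[0.07,-0.045,0.08],[0.105,-0.07,0.12],[0.138,-0.085,0.16],[0.138,-0.085,0.186]]' --turn '[[0,0,0],[0,0,0],[0,0,0],[0,0,0],[0,0,0]]' --claw '[0.4,0.4,0.4,0.4,0.4]'

```text
time: 1.98
tool_pos: [521.8, 7.1, 197.0]
ee_rot: [-3.133, 0.208, 0.004]
contact_force: [-0.3, -0.3, 0.1]
opening: 51.1
grip_force: 0.0
```

```bash
python3 - <<'E'
from h import *
plan([(523,14,63)],YB)
S=save("side","s1.png")
cv2.imwrite('pics/s1c.png',cv2.resize(S[180:325,225:385,::-1],None,fx=3.5,fy=3.5,interpolation=cv2.INTER_CUBIC))
E
```

```text
t 1.975 tcp [521.7688   7.0594 197.0082] F [-0.3185 -0.3062  0.068 ] open 51.140535379809705 gf 0.0
turn [-0.0018  0.0028  0.0045]
(523, 14, 63) [ 0.0007 -0.0068  0.134 ]
```

View pics/s1c.png

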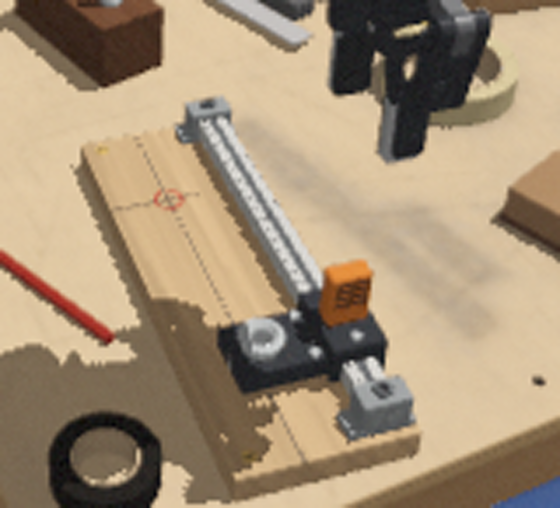

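The gripper hangs open above the tab at crop (345,290), and the bush is at (265,335). Going down onto it.

move_arm --travel '[[0.001,-0.007,0.05],[0.001,-0.007,0.1],[0.001,-0.007,0.134],[0.001,-0.007,0.134],[0.001,-0.007,0.134]]' --turn '[[0,0,0.003],[0,0,0.003],[0,0,0.003],[0,0,0.003],[0,0,0.003]]' --claw '[0.4,0.4,0.4,0.8,1]' --grip_force 25

```text
time: 2.65
tool_pos: [523.8, 12.6, 67.4]
ee_rot: [-3.134, 0.216, -0.003]
contact_force: [-0.1, 0.7, -0.2]
opening: 15.4
grip_force: 0.0
```

move_arm --travel '[[0,0,0],[0,0,0],[0,0,0]]' --turn '[[0,0,0],[0,0,0],[0,0,0]]' --claw '[1,1,1]'

```text
time: 3.02
tool_pos: [523.8, 12.6, 67.5]
ee_rot: [3.134, -0.216, 0.004]
contact_force: [-1.8, -0.4, 8.1]
opening: 13.2
grip_force: 30.3
```

```bash
python3 - <<'E'
from h import *
d=np.array([.1366,.9906,0]);x=np.array([.9906,-.1366,0])
p=status.get_obs()['tool_pos']
for c in((495.0,177.7,20),):
    c=np.array(c); plan([p+d*((c-p)@d)],YB); print('along',(c-p)@d,'x off',(p-c)@x)
E
```

```text
t 3.025 tcp [523.8472  12.5956  67.5313] F [-1.8119 -0.3823  8.1191] open 13.173500804838385 gf 30.281656980514526
turn [-0.     -0.0026 -0.0003]
[545.6502 170.7071  67.5313] [-0.     -0.1596  0.    ]
along 159.6118949016237 x off 51.12931290397151
```

move_arm --travel '[[0,-0.03,-0.003],[0,-0.065,-0.003],[0,-0.1,-0.003],[0,-0.135,-0.003],[0,-0.158,-0.003]]' --turn '[[0,0,0],[0,0,0],[0,0,0],[0,0,0],[0,0,0]]' --claw '[1,1,1,1,1]'

```text
time: 3.65
tool_pos: [544.9, 168.5, 68.0]
ee_rot: [3.133, -0.216, 0.0]
contact_force: [4.6, -4.1, -11.4]
opening: 13.6
grip_force: 27.9
```

move_arm --travel '[[0,0,0],[0,0,0]]' --turn '[[0,0,0],[0,0,0]]' --claw '[1,1]'

```text
time: 3.9
tool_pos: [545.0, 169.0, 68.1]
ee_rot: [-3.134, 0.215, -0.001]
contact_force: [3.9, 2.1, -15.4]
opening: 13.6
grip_force: 27.9
```

```bash
python3 - <<'E'
from h import *
plan([],YB)
S=save("side","s2.png");T=save("top","t2.png")
f=lambda im,b,k:cv2.resize(im[b[1]:b[3],b[0]:b[2],::-1],(400,400),interpolation=cv2.INTER_CUBIC)
cv2.imwrite('pics/c2.png',np.hstack([f(S,(245,205,315,275),1),f(T,(280,165,350,235),1)]))
E
```

```text
t 3.9 tcp [544.9738 169.0168  68.1028] F [  3.9498   2.0575 -15.371 ] open 13.594774427808064 gf 27.92096257209778
turn [-0.0006 -0.0004 -0.0002]
```

View pics/c2.png

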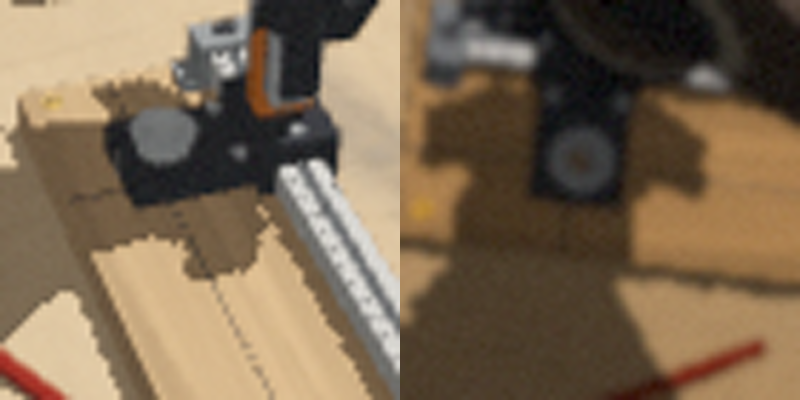

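The tab is held and the carriage has moved. The bush is at side crop (163,130) and top crop (580,160). The pencil line still shows in front of the arm at side crop (70,198)–(112,187). Now comparing the two.

```bash
python3 - <<'E'
from h import *
k=.175
S=lambda x,y:(245+(x+.5)*k-.5,205+(y+.5)*k-.5)
T=lambda x,y:(280+(x-400+.5)*k-.5,165+(y+.5)*k-.5)
d=np.array([.1366,.9906,0])
bs=onz("side",*S(163,130),50);bt=onz("top",*T(580,160),50);print(bs,bt,tri(S(163,130),T(580,160)))
for n,p in(("bs",bs),("bt",bt),("l1",onz("side",*S(70,198),20)),("l2",onz("side",*S(112,187),20)),("crossS",np.array([495.7,178.2,20])),("crossT",np.array([494.4,177.4,20]))):print(n,p,p@d)
# cross in original side image: line ends & ring by colour
a=cv2.imread('pics/side0.png')
for n,bx in(("side",(265,228,285,245)),("top",(300,185,320,203))):
    a=cv2.imread(f'pics/{n}0.png').astype(int);x0,y0,x1,y1=bx;c=a[y0:y1,x0:x1]
    w=(c[:,:,2]-c[:,:,1]).astype(float);w=np.clip(w-np.median(w)-15,0,None)
    yy,xx=np.mgrid[y0:y1,x0:x1];u=(w*xx).sum()/w.sum();v=(w*yy).sum()/w.sum();p=onz(n,u,v,20);print(n,u,v,p,p@d)
E
```

```text
[494.1432 174.9698  50.    ] [494.3183 177.2144  50.    ] (array([494.7847, 176.8909,  48.3127]), np.float64(0.6703518365362328))
bs [494.1432 174.9698  50.    ] 240.8250423015881
bt [494.3183 177.2144  50.    ] 243.07244645046433
l1 [457.8062 184.7827  20.    ] 245.58203058283854
l2 [476.1419 183.7717  20.    ] 247.08523115711532
crossS [495.7 178.2  20. ] 244.23754
crossT [494.4 177.4  20. ] 243.26748
side 272.6871035940803 236.43974630021143 [495.4447 178.2506  20.    ] 244.2527484172932
top 309.1666666666667 194.33333333333334 [492.7167 178.7411  20.    ] 244.36607608696005
```

move_arm --travel '[[0,-0.0012,0.001],[0,-0.0012,0.001],[0,-0.0012,0.001],[0,-0.0012,0.001]]' --turn '[[0,0,0],[0,0,0],[0,0,0],[0,0,0]]' --claw '[1,1,0.4,0.4]'

```text
time: 4.5
tool_pos: [544.7, 170.8, 68.4]
ee_rot: [-3.134, 0.215, -0.001]
contact_force: [-0.2, 0.1, 0.5]
opening: 49.0
grip_force: 0.0
```

move_arm --travel '[[0,0,-0.04],[0,0,-0.09],[-0.03,-0.05,-0.14],[-0.04,-0.11,-0.14],[-0.05,-0.17,-0.14]]' --turn '[[0,0,0],[0,0,0],[0,0,0],[0,0,0],[0,0,0]]' --claw '[0.4,0.4,0.4,0.4,0.4]'

```text
time: 5.12
tool_pos: [518.8, 340.0, 209.9]
ee_rot: [-3.132, 0.217, -0.005]
contact_force: [1.5, 0.5, -0.2]
opening: 51.1
grip_force: 0.0
```

```bash
python3 - <<'E'
from h import *
plan([(530.5,436.5,140)],YB)
S=save("side","s3.png");T=save("top","t3.png")
f=lambda im,b:cv2.resize(im[b[1]:b[3],b[0]:b[2],::-1],(400,400),interpolation=cv2.INTER_CUBIC)
cv2.imwrite('pics/c3.png',np.hstack([f(S,(250,210,300,260)),f(T,(285,170,335,220))]))
E
```

```text
t 5.125 tcp [518.7976 340.0061 209.931 ] F [ 1.4975  0.496  -0.2224] open 51.08044588414622 gf 0.0
turn [-0.0019 -0.0028 -0.0012]
(530.5, 436.5, 140) [-0.0019 -0.0971  0.0701]
```

View pics/c3.png

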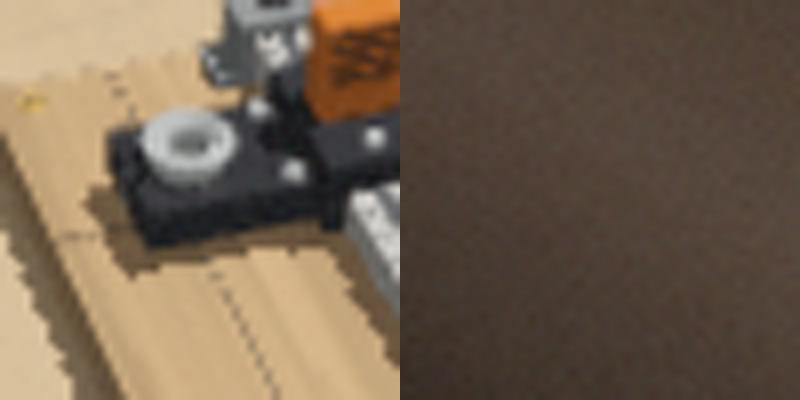

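The bush mouth is now at side crop (190,140), clear of the gripper, and the pencil line shows at (62,237)–(92,235). The arm hides the top view.

```bash
python3 - <<'E'
from h import *
d=np.array([.1366,.9906,0])
S=lambda x,y:(250+(x+.5)/8-.5,210+(y+.5)/8-.5)
for q,z in(((190,140),50),((192,142),50),((62,237),20),((92,235),20)):
    p=onz("side",*S(*q),z);print(q,p,p@d)
# original line ends
S0=lambda x,y:((x+.5)/4.4-.5+225,(y+.5)/4.4-.5+195)
for q in((148,196),(190,190),(248,177)):p=onz("side",*S0(*q),20);print(q,p,p@d)
# bush flange centroid by brightness/greyness, before and after
for f,b in(("side0",(290,268,310,284)),("s3",(266,221,282,234))):
    im=cv2.imread(f'pics/{f}.png');x0,y0,x1,y1=b;c=im[y0:y1,x0:x1]
    h=cv2.cvtColor(c,cv2.COLOR_BGR2HSV);m=((h[...,2]>90)&(h[...,1]<50)).astype(np.uint8)
    n,l,s,ce=cv2.connectedComponentsWithStats(m);k=1+s[1:,4].argmax()
    pt=np.argwhere(l==k)[:,::-1].astype(np.float32);e=cv2.fitEllipse(cv2.convexHull(pt));u,v=np.array(e[0])+[x0,y0];p=onz("side",u,v,49);print(f,u,v,s[k],e[1],p,p@d)
E
```

```text
(190, 140) [495.0047 175.6632  50.    ] 241.62964517034246
(192, 142) [495.1142 174.619   50.    ] 240.61014814927026
(62, 237) [458.8743 184.4809  20.    ] 245.42901291639004
(92, 235) [467.1013 181.6354  20.    ] 243.7340142238397
(148, 196) [460.8792 183.6615  20.    ] 244.8912178552707
(190, 190) [482.9856 178.7126  20.    ] 243.00849898150022
(248, 177) [515.6327 175.2194  20.    ] 244.0077473180638
side0 299.53290462493896 276.1226234436035 [  3   3  14  12 137] (12.313228607177734, 13.808024406433105) [473.4397  19.2192  49.    ] 83.71045035430674
s3 273.1297559738159 227.57288265228271 [ 1  3 13  9 90] (9.160362243652344, 12.171430587768555) [494.3733 175.288   49.    ] 241.17164278325237
```

move_arm --travel '[[0,-0.05,0],[0,-0.1,0],[0,-0.16,0],[0,-0.22,0],[0,-0.22,0]]' --turn '[[0,0,0],[0,0,0],[0,0,0],[0,0,0],[0,0,0]]' --claw '[0.5,0.5,0.5,0.5,0.5]'

```text
time: 5.85
tool_pos: [544.6, 561.9, 205.9]
ee_rot: [-3.133, 0.205, 0.006]
contact_force: [0.1, 0.8, 0.0]
opening: 43.1
grip_force: 0.0
```

```bash
python3 - <<'E'
from h import *
plan([(530.5,436.5,140)],YB)
T=save("top","t4.png")
f=lambda im,b:cv2.resize(im[b[1]:b[3],b[0]:b[2]],(400,400),interpolation=cv2.INTER_CUBIC)
cv2.imwrite('pics/c4.png',np.hstack([f(T[:,:,::-1],(285,170,335,220)),f(cv2.imread('pics/top0.png'),(285,170,335,220))]))
E
```

```text
t 5.85 tcp [544.6014 561.8659 205.9031] F [0.0799 0.7779 0.0339] open 43.10367920995995 gf 0.0
turn [-0.0017  0.0042  0.0066]
(530.5, 436.5, 140) [0.0026 0.1262 0.0657]
```

View pics/c4.png

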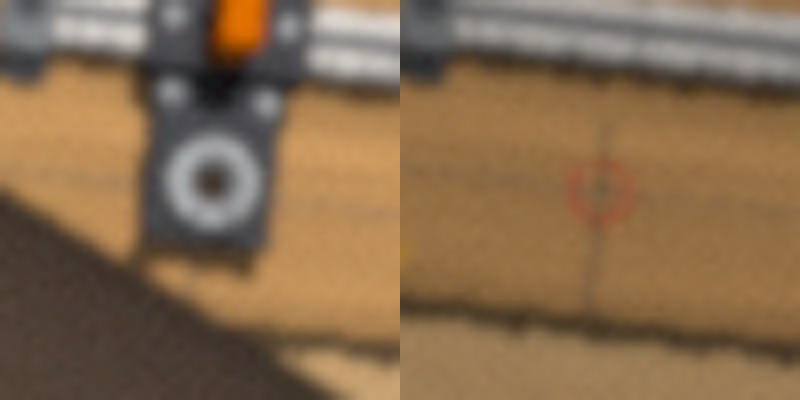

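Top crops (×8, same window): the bush bore is now at (213,182). In the original picture the cross is at (200,189).

```bash
python3 - <<'E'
from h import *
d=np.array([.1366,.9906,0])
S=lambda x,y:(285+(x+.5)/8-.5,170+(y+.5)/8-.5)
for q,z in(((213,182),50),((200,189),20),((213,182),48)):
    p=onz("top",*S(*q),z);print(q,p,p@d)
for f,b in(("top0",(367,192,384,208)),("t4",(303,185,320,201))):
    im=cv2.imread(f'pics/{f}.png');x0,y0,x1,y1=b;h=cv2.cvtColor(im[y0:y1,x0:x1],cv2.COLOR_BGR2HSV)
    m=((h[...,2]>95)&(h[...,1]<60)).astype(np.uint8)
    n,l,s,ce=cv2.connectedComponentsWithStats(m);k=1+s[1:,4].argmax();e=cv2.fitEllipse(cv2.convexHull(np.argwhere(l==k)[:,::-1].astype(np.float32)))
    u,v=np.array(e[0])+[x0,y0];p=onz("top",u,v,50);print(f,u,v,e[1],p,p@d)
E
```

```text
(213, 182) [494.9902 176.9485  50.    ] 242.90083465150462
(200, 189) [495.606  177.6516  20.    ] 243.68149307439947
(213, 182) [495.1742 176.7175  48.    ] 242.69717207129997
top0 375.7035331726074 199.70353364944458 (10.283665657043457, 10.930960655212402) [474.0096  20.9993  50.    ] 85.55156977236527
t4 311.4897708892822 192.10527181625366 (12.376127243041992, 13.424698829650879) [495.4862 176.1939  50.    ] 242.22111091280027
```

Both views put the bush about 1.5–2 mm short of the cross, so I'll take the tab again and nudge it.

move_arm --travel '[[0,0.06,0],[0.005,0.12,0],[0.015,0.18,0],[0.025,0.24,0],[0.035,0.3,0]]' --turn '[[0,0,0],[0,0,0],[0,0,0],[0,0,0],[0,0,0]]' --claw '[0.4,0.4,0.4,0.4,0.4]'

```text
time: 6.52
tool_pos: [542.3, 250.3, 208.4]
ee_rot: [3.133, -0.218, 0.002]
contact_force: [1.7, -0.1, 0.3]
opening: 51.3
grip_force: 0.0
```

move_arm --travel '[[0.013,0.06,0],[0.018,0.085,0.02],[0.018,0.085,0.03]]' --turn '[[0,0,0],[0,0,0],[0,0,0]]' --claw '[0.4,0.4,0.4]'

```text
time: 6.9
tool_pos: [548.6, 162.6, 177.5]
ee_rot: [3.131, -0.225, 0.001]
contact_force: [-0.8, 0.3, 0.9]
opening: 51.3
grip_force: 0.0
```

```bash
python3 - <<'E'
from h import *
plan([(545.2,170.2,67)],YB)
E
```

```text
t 6.9 tcp [548.6424 162.6396 177.4547] F [-0.8192  0.3376  0.8861] open 51.3219231313404 gf 0.0
turn [ 0.0024 -0.0006 -0.0065]
(545.2, 170.2, 67) [-0.0046 -0.0073  0.1104]
```

move_arm --travel '[[-0.004,-0.008,0.04],[-0.004,-0.008,0.085],[-0.004,-0.008,0.11],[-0.004,-0.008,0.11],[-0.004,-0.008,0.11]]' --turn '[[0,0,-0.006],[0,0,-0.006],[0,0,-0.006],[0,0,-0.006],[0,0,-0.006]]' --claw '[0.4,0.4,0.4,0.4,0.4]'

```text
time: 7.52
tool_pos: [546.2, 176.8, 69.0]
ee_rot: [-3.134, 0.205, -0.002]
contact_force: [-0.0, -0.4, 1.3]
opening: 51.3
grip_force: 0.0
```

move_arm --travel '[[0,0,0],[0,0,0],[0,0,0],[0,0,0]]' --turn '[[0,0,0],[0,0,0],[0,0,0],[0,0,0]]' --claw '[0.7,1,1,1]'

```text
time: 8.02
tool_pos: [546.3, 175.4, 68.8]
ee_rot: [3.134, -0.207, 0.002]
contact_force: [-0.8, -2.5, 6.9]
opening: 13.7
grip_force: 28.3
```

```bash
python3 - <<'E'
from h import *
d=np.array([.1366,.9906,0])
plan([],YB);print(status.get_obs()['tool_pos']@d)
E
```

```text
t 8.025 tcp [546.2835 175.3635  68.8215] F [-0.77   -2.4589  6.9129] open 13.721347970479863 gf 28.26236844062805
turn [ 0.0003 -0.0015  0.0048]
248.3373686408677
```

move_arm --travel '[[0,0.0035,-0.001],[0,0.0035,-0.001],[0,0.0035,-0.001]]' --turn '[[0,0,0],[0,0,0],[0,0,0]]' --claw '[1,1,1]'

```text
time: 8.4
tool_pos: [545.8, 172.1, 68.9]
ee_rot: [-3.135, 0.207, -0.001]
contact_force: [3.8, -0.1, -2.5]
opening: 13.4
grip_force: 27.1
```

```bash
python3 - <<'E'
from h import *
d=np.array([.1366,.9906,0])
plan([],YB);print(status.get_obs()['tool_pos']@d)
E
```

```text
t 8.4 tcp [545.7774 172.1025  68.8939] F [ 3.7864 -0.0885 -2.4993] open 13.375981326396138 gf 27.0860356092453
turn [-0.0001 -0.0009  0.0053]
245.03794726272315
```

move_arm --travel '[[0,0,0],[0,0,0],[0,0,-0.04],[0,0,-0.09],[-0.02,-0.05,-0.14]]' --turn '[[0,0,0],[0,0,0],[0,0,0],[0,0,0],[0,0,0]]' --claw '[0.4,0.4,0.4,0.5,0.6]'

```text
time: 9.02
tool_pos: [535.1, 213.5, 202.6]
ee_rot: [3.132, -0.216, 0.001]
contact_force: [0.4, 0.7, 0.0]
opening: 34.3
grip_force: 0.0
```

move_arm --travel '[[-0.01,-0.06,0],[-0.02,-0.12,0],[-0.03,-0.18,0],[-0.03,-0.22,0],[-0.03,-0.22,0]]' --turn '[[0,0,0],[0,0,0],[0,0,0],[0,0,0],[0,0,0]]' --claw '[0.6,0.6,0.6,0.6,0.6]'

```text
time: 9.65
tool_pos: [530.5, 442.8, 200.6]
ee_rot: [-3.134, 0.197, 0.003]
contact_force: [0.1, -0.8, -1.0]
opening: 34.5
grip_force: 0.0
```

```bash
python3 - <<'E'
from h import *
d=np.array([.1366,.9906,0])
plan([(530.5,436.5,180),(530.5,436.5,87)],YB)
S=save("side","s5.png");T=save("top","t5.png")
for n,f,b,sm in(("top","t5",(301,185,320,201),60),("side","s5",(266,219,284,232),50)):
    im=cv2.imread(f'pics/{f}.png');x0,y0,x1,y1=b;h=cv2.cvtColor(im[y0:y1,x0:x1],cv2.COLOR_BGR2HSV)
    m=((h[...,2]>95)&(h[...,1]<sm)).astype(np.uint8)
    k,l,s,ce=cv2.connectedComponentsWithStats(m);k=1+s[1:,4].argmax();e=cv2.fitEllipse(cv2.convexHull(np.argwhere(l==k)[:,::-1].astype(np.float32)))
    u,v=np.array(e[0])+[x0,y0];p=onz(n,u,v,50);print(f,u,v,s[k],e[1],p,p@d)
f=lambda im,b:cv2.resize(im[b[1]:b[3],b[0]:b[2],::-1],(400,400),interpolation=cv2.INTER_CUBIC)
cv2.imwrite('pics/c5.png',np.hstack([f(S,(210,120,310,220)),f(T,(285,170,335,220))]))
E
```

```text
t 9.65 tcp [530.521  442.7753 200.6112] F [ 0.068  -0.7932 -1.0395] open 34.53440601958033 gf 0.0
turn [-0.0013  0.0023  0.0112]
(530.5, 436.5, 180) [0.0008 0.0063 0.0206]
(530.5, 436.5, 87) [0.001  0.0064 0.1136]Traceback (most recent call last):
  File "<stdin>", line 8, in <module>
ValueError: attempt to get argmax of an empty sequence
```

```bash
python3 - <<'E'
from h import *
S=cv2.imread('pics/s5.png');T=cv2.imread('pics/t5.png')
f=lambda im,b:cv2.resize(im[b[1]:b[3],b[0]:b[2]],(400,400),interpolation=cv2.INTER_CUBIC)
cv2.imwrite('pics/c5.png',np.hstack([f(S,(200,100,280,180)),f(S,(250,210,300,260))]))
print([proj("side",(531,439,z)) for z in(146,124,54)],[proj("side",(530.5,442.8,192.6))], proj("top",(531,439,146)),proj("top",(531,439,124)))
E
```

```text
[array([241.7791, 139.3663]), array([241.9534, 146.6858]), array([242.4824, 168.909 ])] [array([240.6566, 122.7868])] [197.4439 174.3419] [199.2376 175.7007]
```

View pics/c5.png

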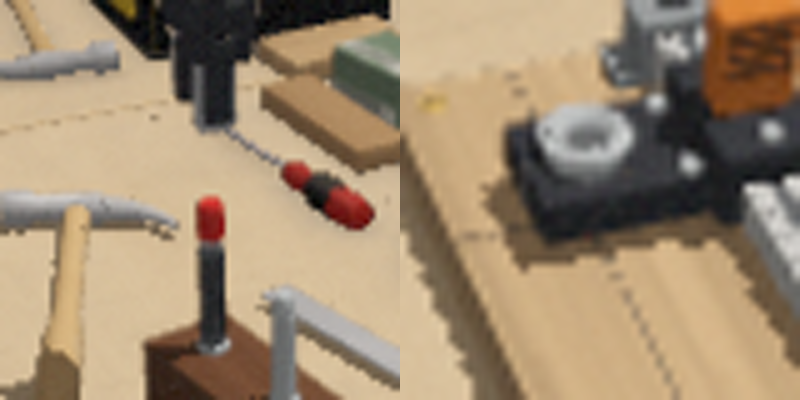

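The side crop shows the punch upright below the open jaws, with the cap at (210,220). The bush at (585,137) has moved forward as intended. Going down to just above the cap.

move_arm --travel '[[0.0005,0.0045,0.025],[0.0005,0.0045,0.035],[0.0005,0.0045,0.035]]' --turn '[[0,0,0.006],[0,0,0.006],[0,0,0.006]]' --claw '[0.6,0.6,0.6]'

```text
time: 10.12
tool_pos: [533.1, 432.8, 165.7]
ee_rot: [3.133, -0.217, -0.001]
contact_force: [0.3, 0.7, 1.7]
opening: 34.2
grip_force: 0.0
```

```bash
python3 - <<'E'
from h import *
plan([(530.5,438.3,88)],YB)
E
```

```text
t 10.125 tcp [533.1049 432.7814 165.7459] F [0.2571 0.6912 1.7024] open 34.16155427306127 gf 0.0
turn [ 0.0015  0.0007 -0.0015]
(530.5, 438.3, 88) [-0.0033 -0.0052  0.0777]
```

move_arm --travel '[[-0.003,-0.0055,0],[-0.003,-0.0055,0.0],[-0.003,-0.0055,0.0]]' --turn '[[0,0,0],[0,0,0],[0,0,0]]' --claw '[0.6,0.6,0.6]'

```text
time: 10.5
tool_pos: [530.6, 440.5, 166.8]
ee_rot: [-3.134, 0.215, -0.001]
contact_force: [0.6, 0.2, -0.2]
opening: 34.3
grip_force: 0.0
```

```bash
python3 - <<'E'
from h import *
plan([(530.5,438.3,88)],YB)
E
```

```text
t 10.5 tcp [530.6111 440.521  166.7673] F [ 0.5822  0.2047 -0.2379] open 34.33128072926741 gf 0.0
turn [-0.0006 -0.0005  0.0003]
(530.5, 438.3, 88) [0.0002 0.0023 0.0788]
```

move_arm --travel '[[0,0.0015,0.025],[0,0.0015,0.05],[0,0.0015,0.077],[0,0.0015,0.077],[0,0.0015,0.077]]' --turn '[[0,0,0],[0,0,0],[0,0,0],[0,0,0],[0,0,0]]' --claw '[0.6,0.6,0.6,0.6,0.6]'

```text
time: 11.12
tool_pos: [530.8, 439.2, 90.4]
ee_rot: [-3.133, 0.215, -0.001]
contact_force: [-0.6, -0.4, 0.5]
opening: 34.3
grip_force: 0.0
```

move_arm --travel '[[0,0,0],[0,0,0],[0,0,0]]' --turn '[[0,0,0],[0,0,0],[0,0,0]]' --claw '[0.85,1,1]' --grip_force 40

```text
time: 11.5
tool_pos: [531.0, 439.1, 90.7]
ee_rot: [-3.133, 0.215, -0.002]
contact_force: [-0.9, -0.8, 6.1]
opening: 14.0
grip_force: 39.0
```

```bash
python3 - <<'E'
from h import *
plan([(530.5,438.3,88)],YB)
E
```

```text
t 11.5 tcp [530.9673 439.1035  90.6921] F [-0.8682 -0.7741  6.114 ] open 13.967142226381815 gf 38.956568241119385
turn [-0.0014 -0.0014 -0.0003]
(530.5, 438.3, 88) [-0.0004  0.0009  0.0027]
```

move_arm --travel '[[0,0,-0.02],[0,0,-0.05],[0,0,-0.09],[0,0,-0.13],[0,0,-0.15]]' --turn '[[0,0,0],[0,0,0],[0,0,0],[0,0,0],[0,0,0]]' --claw '[1,1,1,1,1]' --grip_force 60

```text
time: 12.12
tool_pos: [530.7, 439.4, 242.7]
ee_rot: [-3.132, 0.215, -0.004]
contact_force: [0.2, -0.0, -1.8]
opening: 13.5
grip_force: 58.5
```

move_arm --travel '[[0,0.04,0],[0,0.09,0],[0,0.14,0],[0,0.19,0],[0,0.24,0]]' --turn '[[0,0,0],[0,0,0],[0,0,0],[0,0,0],[0,0,0]]' --claw '[1,1,1,1,1]'

```text
time: 12.75
tool_pos: [496.9, 199.0, 239.0]
ee_rot: [3.134, -0.215, -0.001]
contact_force: [1.0, 0.1, -0.6]
opening: 13.2
grip_force: 58.9
```

move_arm --travel '[[0,0.02,0.03],[0,0.022,0.06],[0,0.022,0.07],[0,0.022,0.07]]' --turn '[[0,0,0],[0,0,0],[0,0,0],[0,0,0]]' --claw '[1,1,1,1]'

```text
time: 13.25
tool_pos: [494.2, 179.5, 169.1]
ee_rot: [3.134, -0.214, -0.002]
contact_force: [-0.3, 0.5, -0.9]
opening: 13.6
grip_force: 58.9
```

```bash
python3 - <<'E'
from h import *
plan([(495.5,178.7,150)],YB)
S=save("side","s6.png");T=save("top","t6.png")
f=lambda im,b:cv2.resize(im[b[1]:b[3],b[0]:b[2],::-1],(400,400),interpolation=cv2.INTER_CUBIC)
cv2.imwrite('pics/c6.png',np.hstack([f(S,(230,170,310,250)),f(T,(270,155,350,235))]))
E
```

```text
t 13.25 tcp [494.2405 179.527  169.0538] F [-0.3418  0.4636 -0.9219] open 13.589058068511159 gf 58.932393193244934
turn [0.0002 0.0013 0.0007]
(495.5, 178.7, 150) [0.0014 0.0006 0.0191]
```

View pics/c6.png

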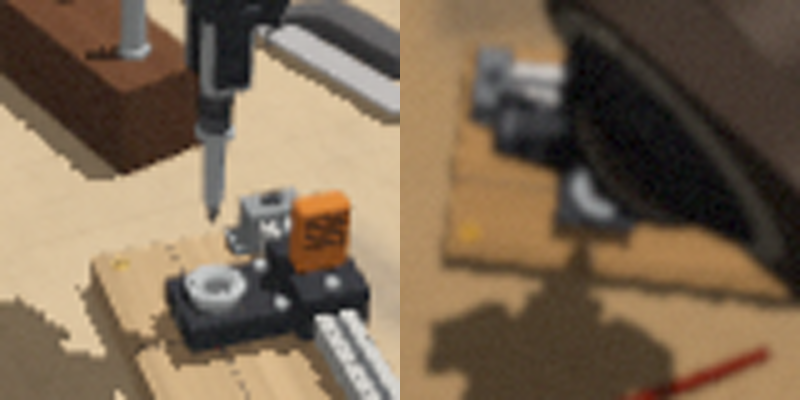

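The punch hangs upright with its tip at side crop (213,220), straight above the bush mouth at (216,285). Checking the projections.

```bash
python3 - <<'E'
from h import *
print('tip pix 272.2 213.6 pred',proj("side",(494.2,179.5,84.4)),'bush pix 272.8 226.6 pred',proj("side",(495.5,178.7,50)),proj("side",(495.5,180.7,50)),proj("side",(497.5,178.7,50)))
E
```

```text
tip pix 272.2 213.6 pred [272.5653 214.1764] bush pix 272.8 226.6 pred [272.9058 226.2435] [272.5119 225.7443] [273.6862 226.0119]
```

move_arm --travel '[[0.0014,0.0006,0.01],[0.0014,0.0006,0.02],[0.0014,0.0006,0.028],[0.0014,0.0006,0.028]]' --turn '[[0,0,0],[0,0,0],[0,0,0],[0,0,0]]' --claw '[1,1,1,1]'

```text
time: 13.85
tool_pos: [495.4, 178.1, 140.4]
ee_rot: [3.134, -0.215, -0.002]
contact_force: [0.1, -0.1, -1.9]
opening: 13.4
grip_force: 58.9
```

move_arm --travel '[[0,0,0.006],[0,0,0.012],[0,0,0.017],[0,0,0.021],[0,0,0.021]]' --turn '[[0,0,0],[0,0,0],[0,0,0],[0,0,0],[0,0,0]]' --claw '[1,1,1,1,1]'

```text
time: 14.48
tool_pos: [495.7, 178.2, 119.9]
ee_rot: [3.134, -0.215, -0.001]
contact_force: [0.6, 0.1, -1.6]
opening: 13.7
grip_force: 58.9
```

move_arm --travel '[[0,0,0.004],[0,0,0.008],[0,0,0.011],[0,0,0.011]]' --turn '[[0,0,0],[0,0,0],[0,0,0],[0,0,0]]' --claw '[1,1,1,1]'

```text
time: 14.98
tool_pos: [495.8, 178.3, 109.0]
ee_rot: [3.134, -0.215, -0.0]
contact_force: [-0.4, 0.8, -0.8]
opening: 13.9
grip_force: 58.9
```

move_arm --travel '[[0,0,0.002],[0,0,0.004],[0,0,0.004]]' --turn '[[0,0,0],[0,0,0],[0,0,0]]' --claw '[1,1,1]'

```text
time: 15.35
tool_pos: [495.8, 178.3, 105.1]
ee_rot: [3.134, -0.215, -0.0]
contact_force: [0.6, 0.2, -0.9]
opening: 13.4
grip_force: 58.9
```

move_arm --travel '[[0,0,0.001],[0,0,0.002],[0,0,0.002]]' --turn '[[0,0,0],[0,0,0],[0,0,0]]' --claw '[1,1,1]'

```text
time: 15.72
tool_pos: [496.1, 178.4, 103.5]
ee_rot: [-3.134, 0.215, -0.001]
contact_force: [-1.2, -0.5, 2.4]
opening: 13.4
grip_force: 59.1
```

move_arm --travel '[[0,0,0.001],[0,0,0.002],[0,0,0.002],[0,0,0.002]]' --turn '[[0,0,0],[0,0,0],[0,0,0],[0,0,0]]' --claw '[1,1,1,1]'

```text
time: 16.23
tool_pos: [496.0, 178.4, 101.4]
ee_rot: [-3.134, 0.215, -0.0]
contact_force: [0.3, -0.5, 4.3]
opening: 13.6
grip_force: 59.3
```

```bash
python3 - <<'E'
from h import *
F=[]
for i in range(8): capture("side"); F.append(np.r_[status.get_obs()['contact_force'],status.get_obs()['tool_pos']])
print(np.mean(F,0),np.std(F,0))
E
```

```text
[  0.0785   0.1653   3.9125 496.0043 178.3495 101.329 ] [0.3164 0.5486 0.4773 0.0215 0.0138 0.0213]
```

move_arm --travel '[[0,0,0.001],[0,0,0.002],[0,0,0.0026],[0,0,0.0026]]' --turn '[[0,0,0],[0,0,0],[0,0,0],[0,0,0]]' --claw '[1,1,1,1]'

```text
time: 17.12
tool_pos: [496.0, 178.4, 98.8]
ee_rot: [-3.134, 0.215, -0.0]
contact_force: [-1.6, -0.1, 6.5]
opening: 13.4
grip_force: 59.5
```

```bash
python3 - <<'E'
from h import *
F=[]
for i in range(8): S=capture("side"); F.append(np.r_[status.get_obs()['contact_force'],status.get_obs()['tool_pos']])
print(np.mean(F,0),np.std(F,0),status.get_obs()['ee_rot'])
f=lambda im,b:cv2.resize(im[b[1]:b[3],b[0]:b[2],::-1],(500,500),interpolation=cv2.INTER_CUBIC)
cv2.imwrite('pics/c7.png',f(S,(235,180,315,260)))
E
```

```text
[ -0.5765  -0.2398   5.8162 496.0574 178.3579  98.8141] [0.5829 0.4856 0.417  0.0152 0.0132 0.0139] [-3.1341  0.2153 -0.0006]
```

move_arm --travel '[[0,0,0.0004],[0,0,0.0004],[0,0,0.0004]]' --turn '[[0,0,0],[0,0,0],[0,0,0]]' --claw '[1,1,1]'

```text
time: 17.9
tool_pos: [496.1, 178.4, 98.5]
ee_rot: [-3.134, 0.215, -0.001]
contact_force: [-0.1, 0.0, 6.0]
opening: 13.5
grip_force: 59.5
```

```bash
python3 - <<'E'
from h import *
F=[]
for i in range(6): capture("side"); F.append(np.r_[status.get_obs()['contact_force'],status.get_obs()['tool_pos']])
print(np.mean(F,0)); print(order.sign_off())
E
```

```text
[ -0.1154  -0.4236   6.6029 496.0711 178.3627  98.447 ]
the job is handed in; nothing more can be done
None
```

Job handed in with the arm still holding the punch upright through the bush, its spring about half taken up (roughly 8 N by the wrist force, 5 to 5.5 mm by arm travel) and not tripped; the bush is over the cross to within about 1–2 mm by the camera measurements, which I did not recheck visually after the punch went in.

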